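# Uncover and zero the dial gauge of a sandal-sole fixture

## Robot

A 6-joint arm with a two-finger parallel gripper is mounted at the origin on the work surface. World frame = base frame: x ahead of the robot, y to its left, z up, the work surface at z = 0. Lengths are in m, angles in rad, forces in N, time in s.
With the tool pointing down it reaches from about 0.4 to 0.825 m from the base axis. Payload 7 kg.
Tool frame: the origin (TCP) lies on the mounting face of the last link; the fingertips stand 173 mm ahead of it and the grasp point (between the pads) lies 155 mm ahead of it; z points along the fingers, y is the line along which they close (so a half turn about z gives the same grasp; the last joint's range is limited). The gripper opens to 85 mm and grips with 20 to 120 N. Pads are 22 mm wide; open, the fingers measure 114 mm over their backs; the gripper's body (76 mm by 85 mm) begins 54 mm behind the grasp point. The pads swing forward as they close: fully open they stand 13 mm farther back than shut.
Start: joints at [1.438, 0.359, 0.012, 0, -1.224, -0.288], TCP at [0.276, 0.616, 0.405] pointing down, gripper open.
Joint ranges: [-3.07, 3.07], [-1.43, 2.12], [-1.02, 1.25], [-3.03, 1.67], [-3.05, -0], [-3.03, 3.03]. Speed limits (rad/s): [2.39, 2.39, 3.01, 3.14, 3.14, 3.14].

## Interface

Orientations are given as a unit quaternion [w, x, y, z].
In Python, from plant import arm, cams gives the robot as it stands. The module is installed in compiled form; this text tells all that it offers.
- The arm moves only by the tool carry_out, never from a script. Its argument "plan" is a list that holds one entry, the list of rows, each a list of 6 numbers: the shift along the tool's x, y, z in mm, then the turn, a rotation vector about the tool's x, y, z in degrees. In form: [[[dx, dy, dz, ax, ay, az], ...]]. A call has 1 to 12 rows; each row shifts and turns the commanded pose from where the row before left it, along the tool's axes as they then stand; what a row does not reach is not made up. A row lasts 1/8 s, in which the tool goes at most 62.5 mm and 10.7 degrees, less where a joint would pass 70% of its speed; a pose out of reach is approached as far as the arm can. A call is refused whole if a number of a shift passes 62.5 or a number of a turn 10.7, either way. A call with a gripper value outside its range is refused whole. "jaw" is the opening, from 0 (shut) to 1 (fully open), set as the call begins (left out, the last holds). The fingers move at their own pace and stop on an object; the grip force is fixed at half the most. Time passes only in rows, so rows that do not move let the fingers close. It gives the time, the measured TCP pose, the force, the opening and the grip force at its end, in the units of the state.
- arm.get_obs(): the state, without advancing time (a new reading comes with each control period).
- cams.grab_frame(name): name is "scene" or "top" or "wrist"; returns a dict with "image" (384x512x3 uint8, red, green, blue), "depth" (384x512 float32, m along the optical axis (not along the pixel's ray), 0 where there is no reading), "intrinsics" (3x3 intrinsics, pixels), "dist_coeffs" ([k1, k2, p1, p2, k3] as OpenCV has them; the pictures are not rectified), "world_from_camera" (4x4, takes a point from camera to world coordinates). Camera axes: x right, y up, looking along -z (the intrinsics and any distortion apply to the point x, -y, -z); pixel columns grow to the right and rows downward; lengths in m; the calibration is good to about 2 mm. A picture is of the moment at which its call begins.
- arm.finish_job(): hands the job in; it is judged then, once.
The state is a dict: "time_s": time; "qpos": joint angles; "joint_vel": joint speeds; "tau": joint torques, N m; "tool_pos": TCP position; "orientation": TCP orientation; "ft_force": force on the tool from outside, world axes, zero at the start; "wrist_torque": the same for the moment, N m; "width": finger opening in m; "gripper_force": force on a finger pad.
Only numpy, scipy, OpenCV 4.12 (cv2) and the standard library are available. Lean on these libraries where they do the work, as an engineer would, in place of code of your own. Each camera call takes 0.05 s, during which the arm holds its last target. There are 200 camera calls.

## Task

Get the sole-width gauge ready for use: lift the black dust cap off the dial and set it down, open side down, in the round recess of the wooden block without dropping it. Then turn the dial's knurled bezel until its thick black zero mark lies under the needle, and leave the other things on the bench alone.

Things in the scene. Friction and masses are not known exactly. Their poses are not given: they have to be found in the camera images.
- gauge: Gauge fixture, fixed to the bench: grey base plate 12 mm thick (x -50 to 200, y -60 to 60 mm in its own frame), a dial indicator lying face up at the origin, and ahead of it (x 70 to 190, y +-135 mm, up to 42 mm high) a clamped wooden master sole touched by the dial's plunger. Origin on the dial's axis at bench height. A round shoulder (diameter 68 mm, top 40 mm up) carries the cap's rim.
- dial (a point): Centre of the dial face, on the dial's axis, 54 mm above the bench. The turning bezel around it is a steel ring with upright knurled side, diameter 52 mm, 40 to 54 mm above the bench.
- bezel (a joint): Angle of the bezel (the white face with its marks turns with it), rad, positive counter-clockwise seen from above; 0 when the zero mark points along the gauge's own +x (towards the master sole). Range -1.7 to 1.7; it stays where it is left, friction 0.04 N m.
- needle (a joint): Angle of the dark needle's tip, same convention as the bezel: the zero mark is under the needle when both angles are equal. The needle stands still during the work; it is hidden under the cap at the start.
- zero_mark (a point): Middle of the thick black zero mark on the dial face (9 x 5 mm, the other marks are thin and grey), 18 mm from the dial's axis. Its x axis points outward from the dial's centre.
- needle_tip (a point): Tip of the needle, 18 mm from the dial's axis, 56 mm above the bench. Its x axis points outward from the dial's centre.
- cap: Loose black plastic dust cap, a round cup with the open side down: outer diameter 62 mm, height 30 mm, wall 3 mm, top 4 mm thick, 40 g. Origin at the centre of its open lower rim, z up. At the start it sits over the bezel with its rim 40 mm above the bench, about 2 mm loose all round.
- holder: Wooden block 115 x 115 x 14 mm fixed to the bench, with one round recess in the middle of its top: diameter 68 mm, 8 mm deep, with a thin grey felt on its floor. Origin at the centre of its underside.
- recess (a point): Centre of the recess floor, 6 mm above the bench.
- glue_jar: Bystander: loose amber jar, diameter 66 mm, height 90 mm. Origin at the centre of its underside.
- hammer: Bystander: hammer lying on the bench, handle along its own x. Origin under its middle.
- heel_block: Bystander: loose dark wooden heel with a rubber tread, 55 x 50 x 41 mm. Origin at the centre of its underside.

How it is judged:
On the way, in this order (a step that is already met when the one before it is completed fails the run):
1. The cap is flat on the floor of the recess in the wooden block (within 3 mm of it in height), open side down, and let go of (horizontal distance between cap and recess below 0.006 m and z of cap in the frame of recess below 0.003 m and angle between cap's own z axis and vertical below 0.09 rad and contact force between cap and the fingers below 0.09 N), for 0.3 s.
2. The bezel is turned so that its thick black zero mark lies under the needle, within 5 degrees (angle between the x axis of zero_mark and the x axis of needle_tip, either way round below 0.09 rad), for 0.3 s.
At the end, for the whole second after the job is handed in: The cap rests at ease, open side down and level (within 5 degrees), on the floor of the wooden block's recess (within 3 mm in height), and the bezel's thick black zero mark lies under the needle, within 5 degrees (horizontal distance between cap and recess below 0.006 m and z of cap in the frame of recess below 0.003 m and angle between cap's own z axis and vertical below 0.09 rad and linear speed of cap below 0.02 m/s and angle between the x axis of zero_mark and the x axis of needle_tip, either way round below 0.09 rad); the robot touches nothing.
It fails at once if The cap is dropped: away from the gauge it is in the air, touched by nothing, more than 20 mm above the floor of the recess (horizontal distance between cap and gauge above 0.05 m and z of cap in the frame of recess above 0.02 m and contact force between cap and anything else below 0.02 N).
It fails at once if The glue jar, the hammer or the heel block is moved by more than 15 mm (distance of any of glue_jar, hammer, heel_block from where it was at the start of the episode above 0.015 m).
It also fails if it takes over 58 s, if anything falls off the work surface, if the arm or the gripper's body presses on something with over 40 N, if the wrist force passes 120 N, or if a joint passes its speed limit or range.

## Working session

There is one attempt and no reset: what is moved stays moved. The work goes in short steps, Python scripts to look and compute and a tool call to move; the robot and the scene stay as the last step left them, time stands still between calls to the robot, and variables do not carry over. Pictures are saved under pics/ and viewed, at most 11 in all, crops included, and the job is handed in when it is done.

Besides the shell and the picture viewer there is one more tool, called as name([rows], argument=value, ...), one row to a line, values as JSON. carry_out: Moves the arm, as the interface text tells. Its arguments: {"type":"object","properties":{"plan":{"type":"array","items":{"type":"array","items":{"type":"array","items":{"type":"number"}}}},"jaw":{"type":"number"}},"required":["plan"]}

```bash
mkdir -p pics; cat > h.py <<'E'
import numpy as np, cv2
from plant import arm, cams
def ray(f,uv):
    K=np.array(f["intrinsics"],float);d=np.array(f["dist_coeffs"],float);T=np.array(f["world_from_camera"])
    p=cv2.undistortPoints(np.array(uv,float).reshape(-1,1,2),K,d).reshape(-1,2)
    return T[:3,3],np.c_[p[:,0],-p[:,1],-np.ones(len(p))]@T[:3,:3].T
def onplane(f,uv,z):
    o,r=ray(f,uv);return o+r*((z-o[2])/r[:,2])[:,None]
def save(f,n,crop=None,s=1):
    im=f["image"][...,::-1]
    if crop: im=im[crop[1]:crop[3],crop[0]:crop[2]]
    cv2.imwrite("pics/"+n,cv2.resize(im,None,fx=s,fy=s,interpolation=cv2.INTER_CUBIC))
E
python3 - <<'E'
from h import *
import pickle
fs={n:cams.grab_frame(n) for n in("top","scene")}
pickle.dump(fs,open("f0.pkl","wb"))
im=np.vstack([fs[n]["image"] for n in fs])
for n in fs: save(fs[n],n+"0.png"); print(np.round(fs[n]["world_from_camera"],3).tolist(), fs[n]["intrinsics"])
print({k:np.round(v,3).tolist() for k,v in arm.get_obs().items()})
E
```

```text
[[-0.001, 0.993, -0.118, 0.329], [-1.0, -0.0, 0.005, 0.019], [0.005, 0.118, 0.993, 1.144], [0.0, 0.0, 0.0, 1.0]] [[379.79387046   0.         244.86117859]
 [  0.         379.79387046 188.7165748 ]
 [  0.           0.           1.        ]]
[[0.382, -0.757, 0.53, 1.366], [0.924, 0.307, -0.227, -0.386], [0.01, 0.576, 0.817, 1.476], [0.0, 0.0, 0.0, 1.0]] [[496.43939525   0.         264.28903466]
 [  0.         496.43939525 188.82136476]
 [  0.           0.           1.        ]]
{'time_s': 0.1, 'qpos': [1.438, 0.359, 0.011, -0.0, -1.224, -0.288], 'joint_vel': [-0.001, -0.003, 0.003, 0.0, 0.002, -0.001], 'tau': [-0.003, -58.476, 29.411, 6.955, -0.003, 0.0], 'tool_pos': [0.276, 0.616, 0.404], 'orientation': [0.001, 0.978, -0.209, -0.0], 'ft_force': [0.073, 0.053, -0.3], 'wrist_torque': [0.007, 0.03, -0.015], 'gripper_force': 0.0, 'width': 0.085}
```

View pics/top0.png

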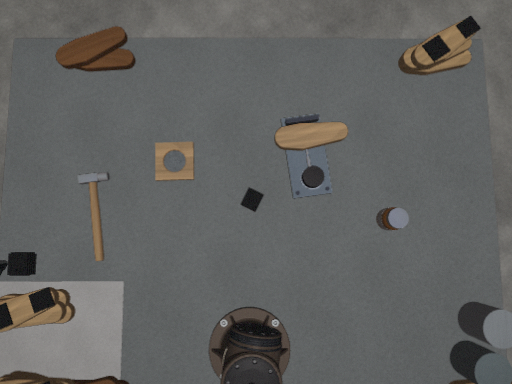

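View pics/scene0.png

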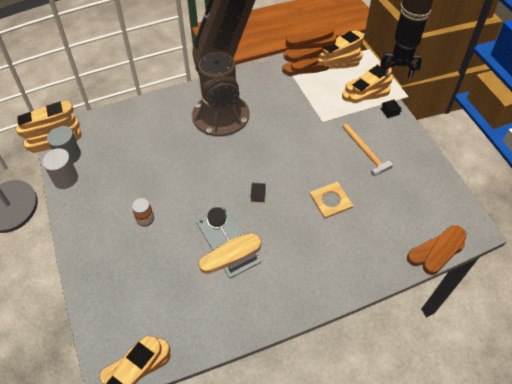

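The top view shows the cap at (313,177), the recess at (174,160), the heel block at (252,199), the jar at (398,218) and the hammer around (95,215). In the scene view the cap is at (217,217) and the recess at (331,200).

```bash
python3 - <<'E'
from h import *
import pickle
fs=pickle.load(open("f0.pkl","rb"))
def comp(m,seed):
    n,l,s,c=cv2.connectedComponentsWithStats(m.astype(np.uint8));k=l[seed[1],seed[0]];return s[k],c[k],(l==k)
for n,cap,rec,wood in(("top",(313,177),(174,160),(160,146)),("scene",(217,217),(331,200),(318,194))):
    f=fs[n];im=f["image"];hsv=cv2.cvtColor(im,cv2.COLOR_RGB2HSV)
    s,c,m=comp(im.max(2)<70,cap)
    print(n,"cap",s,c,onplane(f,[c],.07).round(4))
    box=np.zeros(im.shape[:2],bool);box[rec[1]-24:rec[1]+24,rec[0]-26:rec[0]+26]=1
    w=(hsv[...,1]>80)&(hsv[...,2]>90)&box
    cs,_=cv2.findContours(w.astype(np.uint8),cv2.RETR_CCOMP,cv2.CHAIN_APPROX_NONE)
    cs=sorted(cs,key=cv2.contourArea)[::-1][:2]
    r=cv2.minAreaRect(cs[0]);print("wood",r,onplane(f,[r[0]],.014).round(4))
    e=cv2.fitEllipse(cs[1]);print("hole",e,onplane(f,[e[0]],.014).round(4))
f=fs["top"]
print(onplane(f,[(297,193),(329,192),(252,199),(398,218),(308,145),(301,119)],.0).round(3).tolist())
E
```

```text
top cap [302 166  22  22 374] [312.51336898 176.48663102] [[ 0.492  -0.1803  0.07  ]]
wood ((174.5, 161.0), (38.0, 37.0), 90.0) [[0.5478 0.2256 0.014 ]]
hole ((174.24249267578125, 160.75645446777344), (22.952136993408203, 23.615699768066406), 65.06196594238281) [[0.5486 0.2264 0.014 ]]
scene cap [208 208  18  18 245] [216.45306122 216.63673469] [[ 0.4994 -0.1859  0.07  ]]
wood ((330.96551513671875, 199.41380310058594), (30.45403480529785, 35.65350341796875), 68.19859313964844) [[0.5503 0.224  0.014 ]]
hole ((330.7639465332031, 199.21249389648438), (15.398261070251465, 19.007614135742188), 101.16316223144531) [[0.5492 0.2237 0.014 ]]
[[0.452, -0.145, 0.0], [0.455, -0.242, 0.0], [0.434, -0.009, 0.0], [0.376, -0.449, 0.0], [0.601, -0.181, 0.0], [0.683, -0.161, 0.0]]
```

carry_out([
  [[0, 0, 0, 0, 0, -8.1], [0, 0, 0, 0, 0, -8.1], [0, 0, 0, 0, 0, -8], [50, 35, 0, 0, 0, 0], [50, 35, 0, 0, 0, 0], [50, 35, 0, 0, 0, 0], [50, 35, 0, 0, 0, 0], [35, 50, 0, 0, 0, 0], [35, 50, 0, 0, 0, 0], [0, 60, 0, 0, 0, 0], [0, 60, 0, 0, 0, 0], [0, 30, 0, 0, 0, 0]],
])

```text
time_s: 1.6
tool_pos: [0.546, 0.2236, 0.4046]
orientation: [0.0, 1.0, -0.0, -0.0]
ft_force: [0.1, 0.0, 0.2]
width: 0.0851
gripper_force: 0.0
```

```bash
python3 - <<'E'
from h import *
import pickle
f=cams.grab_frame("wrist");pickle.dump(f,open("w1.pkl","wb"))
save(f,"w1.png");o=arm.get_obs();print(o["time_s"],o["tool_pos"],o["orientation"],np.round(f["world_from_camera"],3).tolist(),f["intrinsics"])
E
```

```text
1.65 [0.5457758  0.221686   0.40480324] [ 3.31780554e-04  9.99999700e-01 -5.15869192e-04 -4.72879138e-04] [[0.0, 0.963, 0.27, 0.614], [-1.0, 0.0, 0.001, 0.223], [0.001, -0.27, 0.963, 0.375], [0.0, 0.0, 0.0, 1.0]] [[280.37061254   0.         254.58288937]
 [  0.         280.37061254 184.73416921]
 [  0.           0.           1.        ]]
```

View pics/w1.png

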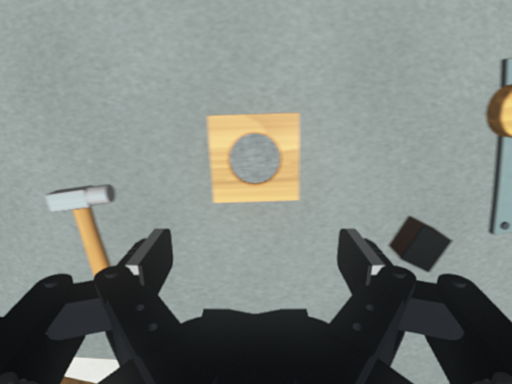

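The wrist view shows the holder with its recess centred near (255,158), the hammer to the left, the heel block at (420,243), and the gauge base at the right edge.

```bash
cat >> h.py <<'E'
def hole(f,z,lo=15):
    im=f["image"];hsv=cv2.cvtColor(im,cv2.COLOR_RGB2HSV)
    w=((hsv[...,1]>70)&(hsv[...,2]>90)).astype(np.uint8)
    cs,h=cv2.findContours(w,cv2.RETR_CCOMP,cv2.CHAIN_APPROX_NONE)
    c=max([c for c,k in zip(cs,h[0]) if k[3]>=0],key=cv2.contourArea)
    P=onplane(f,c[:,0,:],z)[:,:2].astype(np.float32)
    return P,cv2.minEnclosingCircle(P),cv2.fitEllipse(P*1000)
E
python3 - <<'E'
from h import *
import pickle
P,m,e=hole(pickle.load(open("w1.pkl","rb")),.014);print(m,e)
E
```

```text
((0.5482528209686279, 0.2232041358947754), 0.03456342965364456) ((548.4222412109375, 223.0660858154297), (66.87161254882812, 67.0740737915039), 27.777856826782227)
```

carry_out([
  [[-8, 57, 0, 0, 0, 0], [-8, 57, 0, 0, 0, 0], [-8, 57, 0, 0, 0, 0], [-8, 57, 0, 0, 0, 0], [-8, 57, 0, 0, 0, 0], [-8, 57, 0, 0, 0, 0], [-8, 57, 0, 0, 0, 0], [0, 0, 0, 0, 0, 0], [0, 0, 0, 0, 0, 0]],
])

```text
time_s: 2.78
tool_pos: [0.4909, -0.1727, 0.4044]
orientation: [-0.0, 1.0, 0.0, -0.0]
ft_force: [0.3, -0.2, -0.3]
width: 0.0854
gripper_force: 0.0
```

```bash
python3 - <<'E'
from h import *
import pickle
f=cams.grab_frame("wrist");pickle.dump(f,open("w2.pkl","wb"))
save(f,"w2.png");o=arm.get_obs();print(o["time_s"],o["tool_pos"],o["orientation"])
E
```

```text
2.825 [ 0.49108856 -0.17211266  0.40450647] [-8.99250860e-05  9.99999652e-01  8.12929038e-04 -1.64105933e-04]
```

View pics/w2.png

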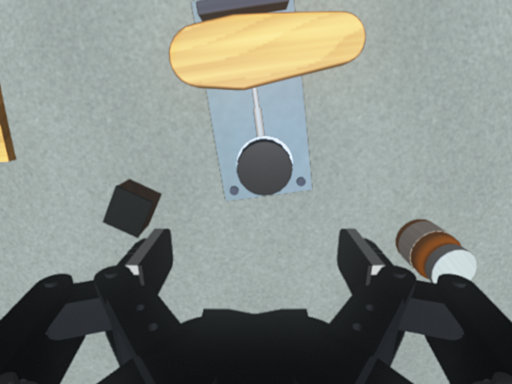

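The wrist view shows the cap at about (264,167) on the gauge, with the plunger running up to (255,90). The gauge is turned a few degrees counter-clockwise.

```bash
python3 - <<'E'
from h import *
import pickle
f=pickle.load(open("w2.pkl","rb"));im=f["image"]
m=(im.max(2)<85).astype(np.uint8)
n,l,s,c=cv2.connectedComponentsWithStats(m);k=l[167,264];print(s[k],c[k])
cs,_=cv2.findContours((l==k).astype(np.uint8),0,cv2.CHAIN_APPROX_NONE)
P=onplane(f,cs[0][:,0],.07)[:,:2].astype(np.float32)
print(cv2.minEnclosingCircle(P),cv2.fitEllipse(P*1000))
E0=onplane(f,[(208,92),(225,199),(301,85),(312,186)],.012)[:,:2];print(E0)
for a,b in((1,0),(3,2),):d=E0[a+0-0]-E0[b];d=-d;print(np.degrees(np.arctan2(d[1],d[0])))
E
```

```text
[ 238  140   53   55 1511] [263.89344805 173.65254798]
((0.493429571390152, -0.1840033233165741), 0.03117276169359684) ((493.1510925292969, -183.78456115722656), (57.95103073120117, 61.339481353759766), 98.86634063720703)
[[ 0.57646875 -0.11548974]
 [ 0.43698374 -0.13303525]
 [ 0.58491565 -0.23039187]
 [ 0.45553235 -0.25072176]]
7.169453373717471
8.92982245121388
```

carry_out([
  [[2, 12, 0, 0, 0, -8], [0, 0, 50, 0, 0, 0], [0, 0, 50, 0, 0, 0], [0, 0, 30, 0, 0, 0], [0, 0, 0, 0, 0, 0], [0, 0, 0, 0, 0, 0]],
])

```text
time_s: 3.58
tool_pos: [0.494, -0.1838, 0.276]
orientation: [0.0, 0.997, 0.071, 0.001]
ft_force: [0.6, 0.8, 0.1]
width: 0.0853
gripper_force: 0.0
```

```bash
python3 - <<'E'
from h import *
import pickle
f=cams.grab_frame("wrist");pickle.dump(f,open("w3.pkl","wb"))
save(f,"w3.png");o=arm.get_obs();print(o["time_s"],o["tool_pos"],o["orientation"])
im=f["image"]
m=(im.max(2)<85).astype(np.uint8)
n,l,s,c=cv2.connectedComponentsWithStats(m)
for k in range(1,n):
  if s[k][4]>300: 
    cs,_=cv2.findContours((l==k).astype(np.uint8),0,cv2.CHAIN_APPROX_NONE)
    P=onplane(f,cs[0][:,0],.07)[:,:2].astype(np.float32);print(s[k],c[k],cv2.minEnclosingCircle(P))
E
```

```text
3.625 [ 0.49398688 -0.18399062  0.27632152] [2.67878711e-04 9.97454097e-01 7.13007188e-02 1.20859288e-03]
[ 203  163   96   93 6296] [253.29907878 210.75349428] ((0.493845134973526, -0.1818804144859314), 0.03357408940792084)
[    0   190   512   194 50757] [234.00045314 319.04196466] ((0.3257305324077606, -0.21028929948806763), 0.24065014719963074)
```

View pics/w3.png

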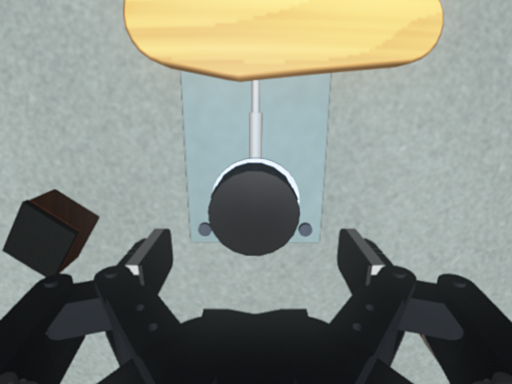

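The wrist view shows the cap centred between the fingers at (254,210), aligned with the gauge, and the heel block well clear on the left.

carry_out([
  [[0, 0, 35, 0, 0, 0], [0, 0, 30, 0, 0, 0], [0, 0, 0, 0, 0, 0], [0, 0, 0, 0, 0, 0]],
])

```text
time_s: 4.12
tool_pos: [0.4939, -0.1846, 0.2115]
orientation: [0.0, 0.997, 0.071, 0.001]
ft_force: [-0.3, -0.0, -0.7]
width: 0.0853
gripper_force: 0.0
```

carry_out([
  [[0, 0, 0, 0, 0, 0], [0, 0, 0, 0, 0, 0], [0, 0, 0, 0, 0, 0], [0, 0, 0, 0, 0, 0], [0, 0, 0, 0, 0, 0], [0, 0, 0, 0, 0, 0]],
], jaw=0)

```text
time_s: 4.88
tool_pos: [0.4936, -0.1845, 0.2117]
orientation: [0.0, 0.997, 0.071, 0.001]
ft_force: [-3.2, 1.9, 11.4]
width: 0.0605
gripper_force: 63.0
```

carry_out([
  [[0, 0, -8, 0, 0, 0], [0, 0, -15, 0, 0, 0], [0, 0, -25, 0, 0, 0], [0, 0, -25, 0, 0, 0], [0, 0, -25, 0, 0, 0], [0, 0, 0, 0, 0, 0], [0, 0, 0, 0, 0, 0]],
])

```text
time_s: 5.75
tool_pos: [0.4927, -0.1845, 0.3079]
orientation: [-0.0, 0.998, 0.07, 0.0]
ft_force: [-0.1, -0.0, -1.2]
width: 0.0606
gripper_force: 64.8
```

```bash
python3 - <<'E'
from h import *
import pickle
f=cams.grab_frame("wrist");pickle.dump(f,open("w4.pkl","wb"))
s=cams.grab_frame("scene");t=cams.grab_frame("top")
a=f["image"];b=cv2.resize(s["image"][130:260,140:310],(512,392))
cv2.imwrite("pics/w4.png",np.hstack([cv2.resize(a,(400,300)),cv2.resize(b,(392,300))])[...,::-1])
o=arm.get_obs();print(o["time_s"],o["tool_pos"],o["orientation"],o["width"],o["ft_force"])
E
```

```text
5.9 [ 0.49268072 -0.18455318  0.30704839] [-1.08302968e-04  9.97513251e-01  7.04755914e-02 -7.01779816e-04] 0.06053284402608324 [-0.03798456  0.25650942 -0.2948532 ]
```

View pics/w4.png

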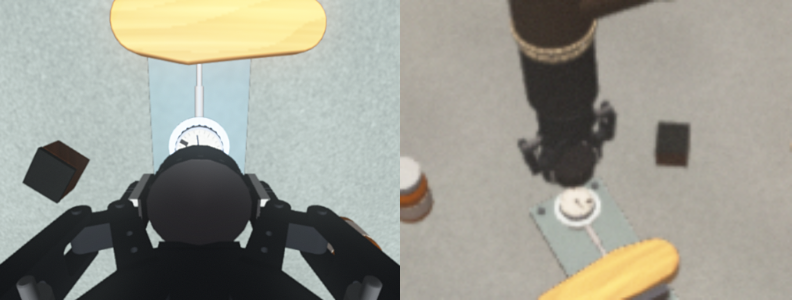

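The cap is held level between the pads (left picture). The dial underneath is now partly visible at about (198,140), with the dark needle and the zero mark upper left.

carry_out([
  [[11.2, -39.6, 0, 0, 0, 0], [11.2, -39.6, 0, 0, 0, 0], [11.2, -39.6, 0, 0, 0, 0], [11.2, -39.6, 0, 0, 0, 0], [11.2, -39.6, 0, 0, 0, 0], [11.2, -39.6, 0, 0, 0, 0], [11.2, -39.6, 0, 0, 0, 0], [11.2, -39.6, 0, 0, 0, 0], [11.2, -39.6, 0, 0, 0, 0], [11.2, -39.6, 0, 0, 0, 0], [0, 0, 0, 0, 0, 0], [0, 0, 0, 0, 0, 0]],
])

```text
time_s: 7.4
tool_pos: [0.5478, 0.2231, 0.3068]
orientation: [0.001, 0.997, 0.071, -0.001]
ft_force: [0.3, -0.5, -1.5]
width: 0.0608
gripper_force: 65.0
```

```bash
python3 - <<'E'
from h import *
import pickle
f=cams.grab_frame("top");pickle.dump(f,open("t5.pkl","wb"))
w=cams.grab_frame("wrist");pickle.dump(w,open("w5.pkl","wb"))
a=w["image"];b=cv2.resize(f["image"][145:225,275:355],(384,384),interpolation=cv2.INTER_CUBIC)
cv2.imwrite("pics/w5.png",cv2.resize(np.hstack([a[:,100:400],b]),None,fx=1.1,fy=1.1)[...,::-1])
o=arm.get_obs();print(o["time_s"],o["tool_pos"],o["orientation"],o["width"],o["ft_force"])
E
```

```text
7.5 [0.54797885 0.22244235 0.30729687] [ 2.92131623e-04  9.97533530e-01  7.01896453e-02 -4.29572211e-04] 0.06031259501784094 [-0.14714818 -0.27433275 -0.23700474]
```

View pics/w5.png

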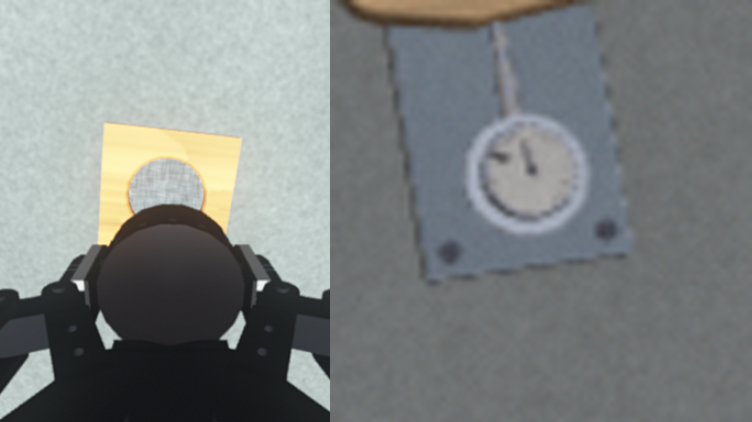

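The left half shows the cap held over the holder, with the recess visible ahead of it. The right half shows the dial from above: hub at (528,173), zero mark at (499,155), needle tip near (523,148).

```bash
python3 - <<'E'
from h import *
import pickle
f=pickle.load(open("w5.pkl","rb"))
K=f["intrinsics"];d=np.array(f["dist_coeffs"]);T=np.linalg.inv(f["world_from_camera"])
def proj(P):
    c=P@T[:3,:3].T+T[:3,3];c=c*[1,-1,-1]
    return cv2.projectPoints(c,np.zeros(3),np.zeros(3),np.array(K),d)[0][:,0]
t=np.linspace(0,6.28,200)
for z,r in((.165,.031),(.135,.031)):
    q=proj(np.c_[.548+r*np.cos(t),.2224+r*np.sin(t),0*t+z]);print(z,q.min(0),q.max(0))
g=cv2.cvtColor(f["image"],cv2.COLOR_RGB2GRAY)
print(g[170:240:2,254].tolist()); print(g[255,176:196].tolist(),g[255,312:332].tolist())
print(f["depth"][200:300:10,254].round(4).tolist())
P=hole(pickle.load(open("w1.pkl","rb")),.014)[2];print(P)
E
```

```text
0.165 [185.24298597 196.62731142] [322.24172681 317.52284135]
0.135 [197.92550539 178.75528501] [309.76290705 281.03674957]
[196, 182, 182, 196, 201, 197, 195, 193, 71, 57, 56, 55, 53, 51, 53, 55, 46, 79, 81, 77, 76, 74, 72, 71, 71, 69, 66, 65, 64, 64, 61, 61, 60, 58, 58]
[102, 59, 60, 57, 44, 37, 39, 38, 38, 37, 36, 40, 47, 51, 51, 53, 51, 51, 50, 50] [50, 50, 51, 50, 50, 52, 51, 50, 50, 44, 36, 34, 35, 35, 36, 37, 36, 39, 53, 61]
[0.12240000069141388, 0.11890000104904175, 0.12030000239610672, 0.12120000272989273, 0.1216999962925911, 0.12430000305175781, 0.1251000016927719, 0.12540000677108765, 0.1273999959230423, 0.12890000641345978]
((548.4222412109375, 223.0660858154297), (66.87161254882812, 67.0740737915039), 27.777856826782227)
```

carry_out([
  [[0, 0, 40, 0, 0, 0], [0, 0, 40, 0, 0, 0], [0, 0, 20, 0, 0, 0], [0, 0, 12, 0, 0, 0], [0, 0, 0, 0, 0, 0], [0, 0, 0, 0, 0, 0]],
])

```text
time_s: 8.25
tool_pos: [0.5486, 0.2233, 0.1967]
orientation: [-0.0, 0.998, 0.071, 0.001]
ft_force: [-0.2, 0.7, -0.9]
width: 0.0606
gripper_force: 65.0
```

```bash
python3 - <<'E'
from h import *
import pickle
f=cams.grab_frame("wrist");pickle.dump(f,open("w6.pkl","wb"))
save(f,"w6.png",(140,120,380,300),3)
o=arm.get_obs();print(o["time_s"],o["tool_pos"],o["orientation"],o["width"],o["ft_force"])
g=cv2.cvtColor(f["image"],cv2.COLOR_RGB2HSV)
print(g[140:215,254].tolist())
E
```

```text
8.3 [0.54855617 0.22339112 0.19681581] [-4.82824111e-04  9.97508457e-01  7.05410597e-02  7.77319035e-04] 0.06064496552058029 [ 0.03909758 -0.13702    -0.41898592]
[[24, 94, 250], [24, 95, 250], [24, 94, 250], [24, 93, 250], [24, 93, 251], [24, 91, 251], [24, 92, 251], [24, 92, 251], [24, 94, 251], [24, 92, 251], [24, 92, 251], [24, 93, 251], [24, 93, 251], [24, 93, 251], [24, 94, 251], [24, 95, 251], [24, 95, 251], [24, 97, 250], [24, 98, 250], [24, 96, 250], [24, 97, 251], [24, 94, 251], [24, 93, 251], [24, 91, 252], [25, 92, 252], [25, 90, 252], [25, 87, 253], [24, 87, 253], [24, 104, 250], [21, 127, 247], [19, 119, 244], [14, 61, 217], [60, 3, 185], [78, 7, 185], [60, 4, 180], [50, 4, 175], [50, 4, 175], [50, 4, 175], [60, 4, 180], [83, 6, 185], [83, 5, 189], [85, 8, 193], [83, 5, 188], [84, 7, 185], [83, 6, 175], [15, 20, 128], [11, 83, 86], [12, 119, 75], [13, 119, 75], [13, 119, 75], [12, 112, 75], [12, 115, 73], [12, 112, 73], [12, 115, 71], [12, 115, 71], [12, 113, 70], [13, 110, 67], [12, 110, 67], [12, 100, 69], [13, 87, 70], [11, 89, 69], [13, 105, 63], [12, 111, 60], [11, 86, 65], [8, 49, 83], [10, 42, 90], [6, 43, 88], [6, 42, 85], [6, 44, 86], [9, 42, 85], [9, 43, 83], [9, 44, 82], [7, 41, 81], [5, 38, 80], [3, 39, 79]]
```

View pics/w6.png

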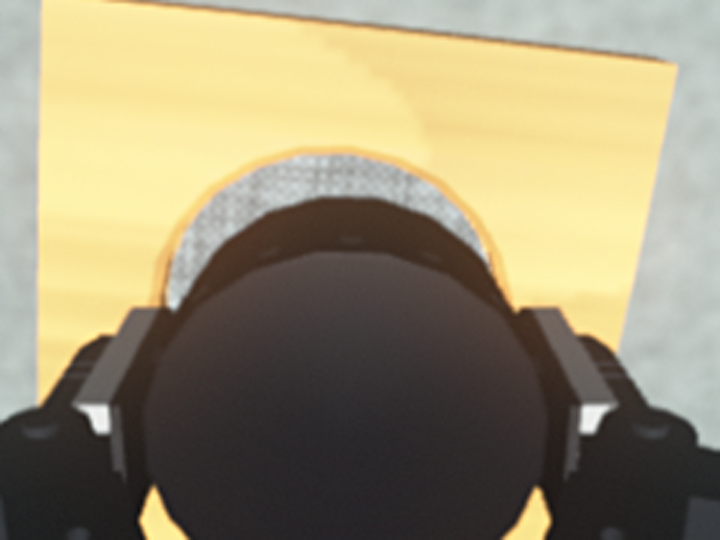

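The crop shows the cap just above the recess. The far rim is at about (345,197) and the far hole edge at (335,148) in the crop, so the cap sits too near the robot.

```bash
python3 - <<'E'
from h import *
import pickle
f=pickle.load(open("w6.pkl","rb"))
uv=lambda u,v:(u/3+140,v/3+120)
for z in(.023,.025,.028): print(z,onplane(f,[(254,185.5)],z)[0])
print(onplane(f,[(254,168.5)],.014)[0])
H=onplane(f,[uv(335,148),uv(230,178),uv(440,180),uv(160,275),uv(500,265)],.014);R=onplane(f,[uv(345,197),uv(230,228),uv(460,228)],.025)
def circ(P,r):
    from scipy.optimize import least_squares
    return least_squares(lambda c:np.hypot(*(P[:,:2]-c).T)-r,P[:,:2].mean(0)-[.03,0]).x
print(circ(H,.034),circ(R,.031),arm.get_obs()["tool_pos"])
d=f["depth"];print(d[210:240:10,254]);o,r=ray(f,[(254,230)]);print(o+r*d[230,254])
E
```

```text
0.023 [0.57571018 0.22705427 0.023     ]
0.025 [0.57626744 0.22712864 0.025     ]
0.028 [0.57710333 0.2272402  0.028     ]
[0.582939   0.22810481 0.014     ]
[0.54882188 0.225233  ] [0.54659313 0.22235429] [0.54855617 0.22339112 0.19681581]
[0.11853825 0.11968022 0.12074114]
[[0.56508766 0.22546324 0.05573219]]
```

carry_out([
  [[3, -2.5, 0, 0, 0, 0], [0, 0, 4, 0, 0, 0], [0, 0, 4, 0, 0, 0], [0, 0, 2, 0, 0, 0], [0, 0, 0, 0, 0, 0], [0, 0, 0, 0, 0, 0]],
])

```text
time_s: 9.05
tool_pos: [0.5508, 0.2261, 0.1857]
orientation: [0.0, 0.998, 0.071, -0.0]
ft_force: [0.1, -0.8, -0.4]
width: 0.0603
gripper_force: 65.0
```

carry_out([
  [[0, 0, 2, 0, 0, 0], [0, 0, 0, 0, 0, 0], [0, 0, 0, 0, 0, 0]],
])

```text
time_s: 9.43
tool_pos: [0.5508, 0.2261, 0.1837]
orientation: [0.0, 0.998, 0.071, 0.0]
ft_force: [-0.5, -0.5, -0.3]
width: 0.0604
gripper_force: 65.0
```

carry_out([
  [[0, 0, 2, 0, 0, 0], [0, 0, 0, 0, 0, 0], [0, 0, 0, 0, 0, 0]],
])

```text
time_s: 9.8
tool_pos: [0.5509, 0.2262, 0.1824]
orientation: [-0.0, 0.997, 0.071, 0.0]
ft_force: [-1.7, -0.1, 6.7]
width: 0.0601
gripper_force: 68.5
```

carry_out([
  [[0, 0, 1.5, 0, 0, 0], [0, 0, 0, 0, 0, 0], [0, 0, 0, 0, 0, 0]],
])

```text
time_s: 10.18
tool_pos: [0.5508, 0.2262, 0.1823]
orientation: [-0.0, 0.997, 0.071, 0.001]
ft_force: [-7.3, -1.2, 19.0]
width: 0.0603
gripper_force: 75.5
```

carry_out([
  [[0, 0, -1.5, 0, 0, 0], [0, 0, 0, 0, 0, 0]],
])

```text
time_s: 10.42
tool_pos: [0.5509, 0.2263, 0.1824]
orientation: [-0.0, 0.997, 0.071, 0.0]
ft_force: [-3.4, -0.1, 8.6]
width: 0.0605
gripper_force: 69.7
```

carry_out([
  [[0, 0, 0, 0, 0, 0], [0, 0, 0, 0, 0, 0], [0, 0, 0, 0, 0, 0], [0, 0, 0, 0, 0, 0], [0, 0, 0, 0, 0, 0], [0, 0, 0, 0, 0, 0]],
], jaw=1)

```text
time_s: 11.18
tool_pos: [0.5508, 0.2262, 0.1817]
orientation: [-0.0, 0.998, 0.071, 0.0]
ft_force: [0.3, -0.2, -0.1]
width: 0.0852
gripper_force: 0.0
```

carry_out([
  [[0, 0, -15, 0, 0, 0], [0, 0, -35, 0, 0, 0], [0, 0, -50, 0, 0, 0], [0, 0, -25, 0, 0, 0], [0, 0, 0, 0, 0, 0], [0, 0, 0, 0, 0, 0]],
])

```text
time_s: 11.92
tool_pos: [0.5504, 0.2259, 0.307]
orientation: [-0.0, 0.998, 0.07, 0.0]
ft_force: [-0.0, -0.2, -0.2]
width: 0.0853
gripper_force: 0.0
```

```bash
python3 - <<'E'
from h import *
import pickle
f=cams.grab_frame("wrist");pickle.dump(f,open("w7.pkl","wb"))
save(f,"w7.png")
o=arm.get_obs();print(o["time_s"],o["tool_pos"],o["width"],o["ft_force"])
d=f["depth"]
for p in((254,200),(254,220),(254,240),(235,220),(275,220)):
    oo,r=ray(f,[p]);print(p,(oo+r*d[p[1],p[0]]).round(4))
E
```

```text
11.975 [0.55041434 0.22591194 0.30636376] 0.08571687274870098 [ 0.47263892 -0.02867365 -0.61905627]
(254, 200) [[0.537  0.2241 0.037 ]]
(254, 220) [[0.5087 0.2201 0.0153]]
(254, 240) [[0.4795 0.216  0.001 ]]
(235, 220) [[0.5055 0.239  0.0143]]
(275, 220) [[0.5113 0.1991 0.0145]]
```

View pics/w7.png

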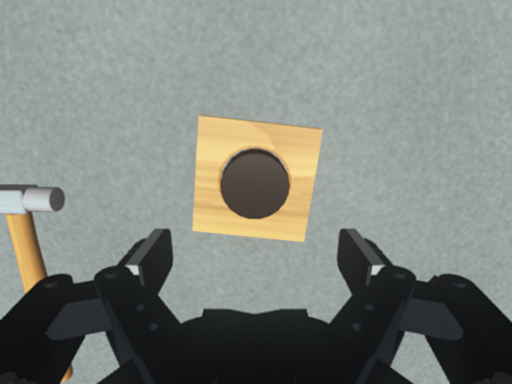

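The wrist view shows the cap seated in the recess at about (254,183), looking level. Next I measure the cap's tilt and the dial.

```bash
python3 - <<'E'
from h import *
import pickle
f=pickle.load(open("w7.pkl","rb"));d=f["depth"]
v,u=np.mgrid[165:203:3,235:275:3];k=(u-254)**2+(v-186)**2<18**2;u,v=u[k],v[k]
o,r=ray(f,np.c_[u,v]);P=o+r*d[v,u][:,None]
c=np.linalg.lstsq(np.c_[P[:,:2]-P[:,:2].mean(0),np.ones(len(P))],P[:,2],rcond=None)[0];print("tilt,z",c)
E
```

```text
tilt,z [1.41538474 0.18329072 0.03904733]
```

carry_out([
  [[-13, 40, 0, 0, 0, 0], [-13, 40, 0, 0, 0, 0], [-13, 40, 0, 0, 0, 0], [-13, 40, 0, 0, 0, 0], [-13, 40, 0, 0, 0, 0], [-13, 40, 0, 0, 0, 0], [-13, 40, 0, 0, 0, 0], [-13, 40, 0, 0, 0, 0], [-13, 40, 0, 0, 0, 0], [0, 40, 0, 0, 0, 0], [0, 0, 0, 0, 0, 0], [0, 0, 0, 0, 0, 0]],
])

```text
time_s: 13.48
tool_pos: [0.4909, -0.1863, 0.3059]
orientation: [-0.0, 0.998, 0.07, -0.001]
ft_force: [0.3, -0.3, -0.7]
width: 0.0852
gripper_force: 0.0
```

```bash
python3 - <<'E'
from h import *
import pickle
f=cams.grab_frame("wrist");pickle.dump(f,open("w8.pkl","wb"))
save(f,"w8.png",(170,100,340,260),4)
o=arm.get_obs();print(o["time_s"],o["tool_pos"],o["orientation"])
E
```

```text
13.525 [ 0.49097613 -0.18595121  0.30608817] [-1.12318315e-04  9.97507972e-01  7.05503115e-02 -6.97523878e-04]
```

View pics/w8.png

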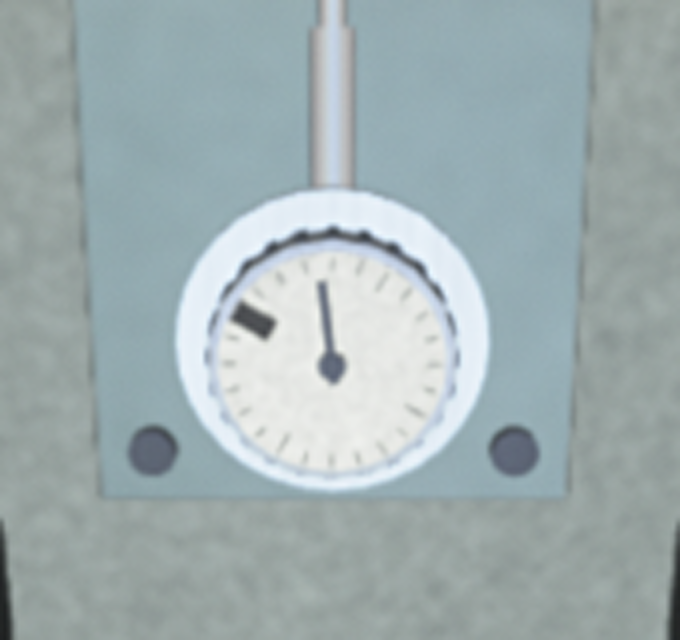

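The crop shows the dial: face centre about (331,356), hub (332,367), needle tip (322,283), zero mark (253,320). The mark is left (counter-clockwise) of the needle.

```bash
cat >> h.py <<'E'
def ang(f,mark,tip,ctr,hub):
    M,C=onplane(f,[mark,ctr],.054)[:,:2];N,H=onplane(f,[tip,hub],.0565)[:,:2]
    a=lambda v:np.degrees(np.arctan2(v[1],v[0]))
    print("centre",C,"hub",H,"mark",a(M-C),np.hypot(*(M-C)),"needle",a(N-H),a(N-C),np.hypot(*(N-C)))
E
python3 - <<'E'
from h import *
import pickle
f=pickle.load(open("w8.pkl","rb"));u=lambda x,y:(x/4+170-.4,y/4+100-.4)
ang(f,u(253,320),u(322,283),u(331,356),u(332,367))
f=pickle.load(open("w7.pkl","rb"));d=f["depth"]
print(d[165:206:5,240:270:6].round(3))
for p in((240,185),(254,170),(254,185),(254,200),(268,185)):
    o,r=ray(f,[p]);print(p,(o+r*d[p[1],p[0]]).round(4))
E
```

```text
centre [ 0.49264931 -0.18469641] hub [ 0.4910918  -0.18514033] mark 72.36054097719901 0.017682879105494483 needle 14.467057031626833 14.321887434869476 0.016081181156454294
[[0.244 0.245 0.245 0.246 0.245]
 [0.247 0.246 0.245 0.246 0.247]
 [0.247 0.247 0.247 0.247 0.248]
 [0.248 0.248 0.248 0.248 0.248]
 [0.249 0.25  0.249 0.25  0.248]
 [0.25  0.251 0.251 0.25  0.251]
 [0.253 0.251 0.253 0.252 0.252]
 [0.253 0.254 0.252 0.253 0.253]
 [0.255 0.255 0.256 0.255 0.254]]
(240, 185) [[0.5492 0.2384 0.0372]]
(254, 170) [[0.5642 0.2279 0.0358]]
(254, 185) [[0.5507 0.226  0.0362]]
(254, 200) [[0.537  0.2241 0.037 ]]
(268, 185) [[0.5525 0.2137 0.0366]]
```

The cap is level at the right height. The zero mark is at 72.4° and the needle at 14.4°, so the bezel must turn 58° clockwise. I'll pre-rotate by −29° and descend.

carry_out([
  [[1, -1, 0, 0, 0, -9.7], [0, 0, 20, 0, 0, -9.7], [0, 0, 35, 0, 0, -9.6], [0, 0, 30, 0, 0, 0], [0, 0, 8.5, 0, 0, 0], [0, 0, 0, 0, 0, 0], [0, 0, 0, 0, 0, 0]],
])

```text
time_s: 14.4
tool_pos: [0.4927, -0.185, 0.2143]
orientation: [0.0, 0.948, 0.318, 0.001]
ft_force: [0.2, 0.3, -0.0]
width: 0.0855
gripper_force: 0.0
```

carry_out([
  [[0, 0, 0, 0, 0, 0], [0, 0, 0, 0, 0, 0], [0, 0, 0, 0, 0, 0], [0, 0, 0, 0, 0, 0], [0, 0, 0, 0, 0, 0], [0, 0, 0, 0, 0, 0], [0, 0, 0, 0, 0, 0]],
], jaw=0)

```text
time_s: 15.28
tool_pos: [0.4918, -0.1848, 0.2141]
orientation: [-0.0, 0.948, 0.318, 0.0]
ft_force: [-4.6, 5.7, 8.9]
width: 0.0495
gripper_force: 60.7
```

carry_out([
  [[0, 0, 0, 0, 0, 6], [0, 0, 0, 0, 0, 6], [0, 0, 0, 0, 0, 6], [0, 0, 0, 0, 0, 6], [0, 0, 0, 0, 0, 6], [0, 0, 0, 0, 0, 6], [0, 0, 0, 0, 0, 6], [0, 0, 0, 0, 0, 6], [0, 0, 0, 0, 0, 5], [0, 0, 0, 0, 0, 5], [0, 0, 0, 0, 0, 0], [0, 0, 0, 0, 0, 0]],
])

```text
time_s: 16.77
tool_pos: [0.4918, -0.1848, 0.2141]
orientation: [-0.0, 0.983, -0.182, -0.0]
ft_force: [-3.4, 5.6, 9.3]
width: 0.0497
gripper_force: 60.8
```

carry_out([
  [[0, 0, 0, 0, 0, 0], [0, 0, 0, 0, 0, 0], [0, 0, 0, 0, 0, 0], [0, 0, 0, 0, 0, 0], [0, 0, 0, 0, 0, 0], [0, 0, 0, 0, 0, 0]],
], jaw=1)

```text
time_s: 17.52
tool_pos: [0.4921, -0.1852, 0.2132]
orientation: [0.0, 0.983, -0.181, -0.0]
ft_force: [-0.2, 0.7, -0.3]
width: 0.0854
gripper_force: 0.0
```

carry_out([
  [[0, 0, -20, 0, 0, 0], [0, 0, -40, 0, 0, -9.7], [0, 0, -32, 0, 0, -9.7], [0, 0, 0, 0, 0, -9.6], [0, 0, 0, 0, 0, 0], [0, 0, 0, 0, 0, 0]],
])

```text
time_s: 18.27
tool_pos: [0.4919, -0.1852, 0.3047]
orientation: [-0.0, 0.998, 0.069, -0.0]
ft_force: [-0.6, -0.5, 0.5]
width: 0.0855
gripper_force: 0.0
```

```bash
python3 - <<'E'
from h import *
import pickle
f=cams.grab_frame("wrist");pickle.dump(f,open("w9.pkl","wb"))
save(f,"w9.png",(170,100,340,260),4)
o=arm.get_obs();print(o["time_s"],o["tool_pos"],o["orientation"])
E
```

```text
18.325 [ 0.49192061 -0.18520773  0.30467881] [-5.18612390e-05  9.97615577e-01  6.90136656e-02 -5.21069907e-04]
```

View pics/w9.png

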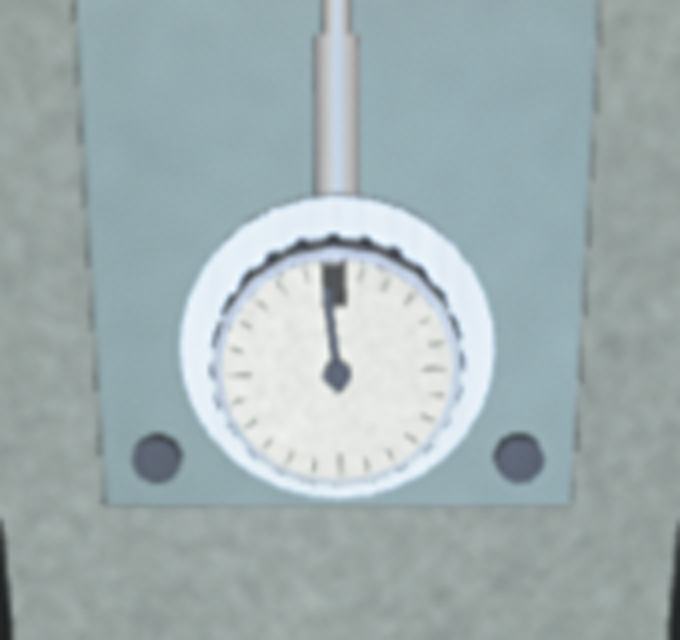

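The crop shows the mark at (334,284) almost under the needle, whose tip is near (328,290) with the hub at (337,374). The mark is a few degrees clockwise of the needle, so I'll refine the measurement.

```bash
cat > m.py <<'E'
from h import *
import pickle,sys
for n in sys.argv[1:]:
    f=pickle.load(open(n,"rb"));g=cv2.resize(f["image"][100:260,170:340],None,fx=4,fy=4,interpolation=cv2.INTER_CUBIC)
    G=g.max(2).astype(int)
    yy,xx=np.mgrid[:G.shape[0],:G.shape[1]];near=np.hypot(xx-335,yy-362)<105
    u=lambda x,y:((x+.5)/4+169.5,(y+.5)/4+99.5)
    face=((g.astype(int)[...,0]-g.astype(int)[...,2])>=4)&(np.hypot(xx-335,yy-362)<150)&(G>180)
    cs,_=cv2.findContours(cv2.morphologyEx(face.astype(np.uint8),cv2.MORPH_CLOSE,np.ones((25,25))),0,1)
    e=cv2.fitEllipse(cv2.convexHull(max(cs,key=cv2.contourArea)))
    dark=(G<145)&near;n_,l,s,c=cv2.connectedComponentsWithStats(dark.astype(np.uint8))
    print(n,"face",np.round(e,1).tolist() if 0 else e)
    for k in range(1,n_):
        if s[k][4]>150: print(s[k],c[k].round(1))
    for y in range(260,385,6):
        r=np.where(dark[y])[0]; r=r[(r>280)&(r<380)]
        if len(r): print(y,r.min(),r.max(),end=" | ")
    print()
E
python3 m.py w8.pkl w9.pkl
```

```text
Traceback (most recent call last):
  File "m.py", line 10, in <module>
    e=cv2.fitEllipse(cv2.convexHull(max(cs,key=cv2.contourArea)))
cv2.error: OpenCV(4.12.0) /io/opencv/modules/imgproc/src/shapedescr.cpp:361: error: (-201:Incorrect size of input array) There should be at least 5 points to fit the ellipse in function 'fitEllipseNoDirect'
```

```bash
sed -i 's/^    cs,_=.*$//; s/^    e=.*$/    e=0/' m.py; python3 m.py w8.pkl w9.pkl
```

```text
w8.pkl face 0
[320 284  24  98 831] [329.5 346.9]
[238 305  37  34 700] [256.5 322.1]
284 321 322 | 290 320 324 | 296 321 325 | 302 322 326 | 308 323 327 | 314 324 327 | 320 324 328 | 326 325 329 | 332 326 329 | 338 326 330 | 344 327 331 | 350 327 332 | 356 324 340 | 362 321 342 | 368 321 342 | 374 324 340 | 380 331 336 | 
w9.pkl face 0
[ 323  263   27  127 1677] [334.6 319.7]
266 323 344 | 272 323 344 | 278 323 344 | 284 323 344 | 290 325 345 | 296 326 345 | 302 325 345 | 308 326 332 | 314 327 331 | 320 328 332 | 326 329 333 | 332 330 333 | 338 331 334 | 344 331 335 | 350 332 336 | 356 333 337 | 362 330 341 | 368 327 347 | 374 326 348 | 380 327 346 |
```

The mark is about 2° and the needle about 7° in tool axes, so the mark is 5° too far clockwise. I'll turn it back 5°.

carry_out([
  [[0, 0, 30, 0, 0, 2.5], [0, 0, 40, 0, 0, 0], [0, 0, 20.5, 0, 0, 0], [0, 0, 0, 0, 0, 0], [0, 0, 0, 0, 0, 0]],
])

```text
time_s: 18.95
tool_pos: [0.4925, -0.1853, 0.2152]
orientation: [0.0, 0.999, 0.048, 0.0]
ft_force: [1.3, 0.4, -0.2]
width: 0.0852
gripper_force: 0.0
```

carry_out([
  [[0, 0, 0, 0, 0, 0], [0, 0, 0, 0, 0, 0], [0, 0, 0, 0, 0, 0], [0, 0, 0, 0, 0, 0], [0, 0, 0, 0, 0, 0], [0, 0, 0, 0, 0, 0], [0, 0, 0, 0, 0, -2.5], [0, 0, 0, 0, 0, -2.5], [0, 0, 0, 0, 0, 0], [0, 0, 0, 0, 0, 0], [0, 0, 0, 0, 0, 0]],
], jaw=0)

```text
time_s: 20.32
tool_pos: [0.4923, -0.1846, 0.2162]
orientation: [-0.0, 0.996, 0.092, 0.001]
ft_force: [-3.2, 7.0, 11.5]
width: 0.049
gripper_force: 59.9
```

carry_out([
  [[0, 0, 0, 0, 0, 0], [0, 0, 0, 0, 0, 0], [0, 0, 0, 0, 0, 0], [0, 0, 0, 0, 0, 0], [0, 0, 0, 0, 0, 0], [0, 0, 0, 0, 0, 0], [0, 0, -20, 0, 0, 0], [0, 0, -40, 0, 0, 0], [0, 0, -31, 0, 0, 2.5], [0, 0, 0, 0, 0, 0], [0, 0, 0, 0, 0, 0]],
], jaw=1)

```text
time_s: 21.7
tool_pos: [0.4917, -0.1852, 0.3053]
orientation: [-0.0, 0.998, 0.071, -0.0]
ft_force: [0.3, -0.0, -0.1]
width: 0.0853
gripper_force: 0.0
```

```bash
python3 - <<'E'
from h import *
import pickle
f=cams.grab_frame("wrist");pickle.dump(f,open("w10.pkl","wb"))
o=arm.get_obs();print(o["time_s"],o["tool_pos"],o["orientation"])
E
python3 m.py w10.pkl
```

```text
21.75 [ 0.49165757 -0.18514325  0.30490704] [-1.83050935e-04  9.97504515e-01  7.05997150e-02 -6.24722077e-04]
w10.pkl face 0
[ 314  264   36  126 1681] [330.7 319.8]
266 315 334 | 272 314 335 | 278 315 336 | 284 316 337 | 290 317 337 | 296 318 338 | 302 318 338 | 308 326 332 | 314 328 332 | 320 329 333 | 326 329 333 | 332 330 334 | 338 331 335 | 344 331 335 | 350 333 336 | 356 333 337 | 362 330 342 | 368 327 347 | 374 326 349 | 380 328 347 |
```

The mark and needle now agree within about 1°. The gripper is open and clear, so I'm handing in.

```bash
python3 -c "
from plant import arm
print(arm.finish_job())"
```

```text
the job is handed in; nothing more can be done
None
```

The cap sits level, open side down, in the recess; the zero mark lies under the needle to within about 1° by my last measurement; and the job is handed in at about 22 s, though no verdict came back.

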